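Shut the silver box and offer the opened padlock to its hasp

TASK

Lock-up time at the silversmith's bench: first press the lid of the wooden stock box fully shut. Then turn the dial of the padlock, which lies in its rest, click by click until its line is home at the big mark, pull the shackle open as far as it goes, and lift the lock out by its open shackle. Finish still holding it by the shackle bow, quite still, up over the hasp of the shut box with the whole lock well clear above the lid and touching nothing else; leave the other things on the bench where they are.

Things in the scene. Friction and masses are not known exactly. Their poses are not given: they have to be found in the camera images.
- box: Dark hardwood stock box, 150 (x) x 190 (y) x 75 mm high, fixed to the bench; origin at the centre of its underside, its front (hasp side) faces its own -x.
- lid (a joint): Hinge of the box's lid (150 x 190 x 10 mm, same wood, brass tongue at the middle of its front edge), on the far (box +x) rim along box y. 0 = shut, grows as it opens; starts at 0.5 to 1.0 rad. Its stiff hinge (0.27 N m) keeps it where it is left; press it down with 2 to 4 N at the front edge.
- lid_hinge (a point): Point on the hinge line, at the middle of the box's width, at the underside of the lid, 75.5 mm above the bench; the lid reaches 150 mm from it towards the front.
- lid_edge (a point): Middle of the front edge of the lid's upper face (moves with the lid); 85.5 mm above the bench when shut.
- staple (a point): The brass staple (small U loop) of the hasp, on the middle of the box's front wall, 15 mm out from it, 58 mm above the bench.
- rest: Wooden lock rest fixed to the bench: a block 82 (x) x 94 (y) x 30 mm high with rails and stops up to 14 mm high on top that hold the lock's body against turning and against being pulled along its -x; the lock lifts straight up out of it. Origin at the centre of its underside.
- lock: Steel padlock lying on its back in the rest with about 1.5 mm of play, loose. Body 64 (x) x 71 (y) x 26 mm thick, 0.4 to 0.6 kg in all; origin at the centre of its underside (back), 30 mm above the bench at the start; its z points out of the dial face (up at the start), its shackle points to its -x (towards the robot at the start).
- dial (a joint): Turn of the lock's dial knob about the lock's z, anticlockwise from above: 0 = its white line points along the lock's -x, to the big mark on the shackle side, where the lock opens. Starts at 1.0 to 2.5 rad: turn it clockwise to 0. Clicks every 20 degrees (0.349 rad; 0 is a click), a few hundredths of a N m a click, and springs to the nearest click. Range -0.7 to 3.0.
- dial_top (a point): Centre of the upper face of the dial: a round black fluted knob, 40 mm across, 22 mm tall, standing upright on the middle of the lock's face, from 56 to 78 mm above the bench at the start.
- shackle (a joint): Slide of the shackle out of the lock's body along the lock's -x, m: 0 = locked, 0.022 = fully open (end stop). It moves only when the dial is at 0 (within about 7 degrees); then about 2 N pulls it. When open, the dial is blocked.
- bow (a point): Middle of the shackle's cross bar (moves with it): straight round bar 8 mm thick along the lock's y, 28 mm straight, 40 mm clear between the legs; centre 14 mm above the lock's back (44 mm above the bench at the start, nothing under it), 86 mm from the lock's z axis, 54 mm from its body when locked. When lifted the lock may swing down about the bar; open, it hangs up to 140 mm below it.
- lock_tail (a point): Middle of the end face of the lock's body farthest from the shackle (lock +x), 32 mm from the lock's z axis.
- crucible: Bystander: white ceramic bowl, 72 mm across, 38 mm high, between box and rest; origin under its centre.
- jar: Bystander: glass jar with metal cap, 48 mm across, 60 mm high; origin under its centre.
- hammer: Bystander: hammer lying at the right side, 240 mm long.
- mandrel: Bystander: tapered steel ring mandrel lying at the left side, 280 mm long, 25 mm thick.
- tongs: Bystander: small steel tweezers lying near the robot, 160 mm long, 8 mm high.
Mind the look-alikes: they are no part of the job. What is shaped like the rest but pink or red is not meant.

How it is judged:
On the way, in this order (a step that is already met when the one before it is completed fails the run):
1. the lid is pressed shut (value of joint lid below 0.04 rad), for 0.2 s.
2. the dial is home at the big mark, the lock still in its rest and locked (value of joint dial between -0.15 and 0.15 rad and value of joint lid below 0.04 rad and value of joint shackle below 0.006 m and z of lock in the frame of rest below 0.036 m), for 0.2 s.
3. the shackle is pulled fully open with the lock's body still in its rest (value of joint shackle above 0.018 m and z of lock in the frame of rest below 0.045 m), for 0.1 s.
At the end, for the whole second after the job is handed in: Lid under 0.04 rad; shackle out over 16 mm; bar gripped (grasp point within 40 mm of its middle), within 60 mm horizontally of the staple; lock origin, tail and bow over 100 mm up; lock touching neither box nor rest, under 0.05 m/s; bystanders within 30 mm of their starts; still held (value of joint lid below 0.04 rad and value of joint shackle above 0.016 m and distance between the grasp point and bow below 0.04 m and contact force between the fingers and lock above 2 N and horizontal distance between bow and staple below 0.06 m and height (world z) of each of lock_tail, lock, bow above 0.1 m and contact force between lock and box below 0.2 N and contact force between lock and rest below 0.2 N and linear speed of lock below 0.05 m/s and distance of each of crucible, jar, hammer, mandrel, tongs from where it was at the start of the episode below 0.03 m); the arm keeps its last pose, push and grip.
It fails at once if a bystander is knocked away by more than 30 mm (distance of any of crucible, jar, hammer, mandrel, tongs from where it was at the start of the episode above 0.03 m).
It also fails if it takes over 72 s, if anything falls off the work surface, if the arm or the gripper's body presses on something with over 40 N, if the wrist force passes 120 N, or if a joint passes its speed limit or range.

ROBOT

A 7-joint arm with a two-finger parallel gripper is mounted at the origin on the work surface. World frame = base frame: x ahead of the robot, y to its left, z up, the work surface at z = 0. Lengths are in m, angles in rad, forces in N, time in s.
With the tool pointing down it reaches from about 0.425 to 0.875 m from the base axis. Payload 9.9 kg.
Tool frame: the origin (TCP) lies midway between the tips of the shut fingers; the grasp point (between the pads) lies 19 mm behind it (env.pinch_z is the distance from the TCP to the grasp point, in m); z points along the fingers, y is the line along which they close (so a half turn about z gives the same grasp; the last joint's range is limited). The gripper opens to 85 mm and grips with 20 to 120 N. Pads are 22 mm wide; open, the fingers measure 114 mm over their backs; the gripper's body (76 mm by 85 mm) begins 54 mm behind the grasp point. The pads swing forward as they close: fully open they stand 13 mm farther back than shut.
Start: joints at [1.039, 0.576, 0.025, 1.437, -0.015, 1.129, -0.057], TCP at [0.292, -0.608, 0.207] pointing down, gripper open.
Joint ranges: [-2.76, 2.76], [-0.34, 2.15], [-1.52, 1.57], [0.19, 2.46], [-1.09, 4.23], [0.17, 1.99], [-2.82, 2.82]. Speed limits (rad/s): [2.22, 2.22, 3.01, 3.01, 3.14, 3.14, 3.14].

INTERFACE

Orientations are given as a rotation vector (axis times angle).
In Python, from plant import env gives the robot as it stands. The module is installed in compiled form; this text tells all that it offers.
- The arm moves only by the tool arm_command, never from a script. Its argument "moves" is a list of rows, each a list of 7 numbers: the shift along the tool's x, y, z in m, then the turn, a rotation vector about the tool's x, y, z in rad, then the opening, from 0 (shut) to 1 (fully open). A call has 1 to 20 rows; each row is the pose to reach, as a shift and turn from the pose commanded when the call began, along the tool's axes at that moment; what a row does not reach only later rows make up. A row lasts 1/8 s, in which the tool goes at most 62.5 mm and 10.7 degrees, less where a joint would pass 70% of its speed; a pose out of reach is approached as far as the arm can. A call with a gripper value outside its range is refused whole. The fingers move at their own pace and stop on an object; "squeeze" is the grip in N (left out, the last holds). Time passes only in rows, so rows that repeat a pose let the fingers close. It gives the time, the measured TCP pose, the force, the opening and the grip force at its end, in the units of the state.
- env.observe(): the state, without advancing time (a new reading comes with each control period).
- env.read_camera(name): name is "side" or "top" or "wrist"; returns (picture, depth): 384x512x3 uint8, red, green, blue; 384x512 float32, m along the optical axis (not along the pixel's ray), 0 where there is no reading.
- env.get_calibration(name): a dict with "intrinsics" (3x3 intrinsics, pixels), "rvec" (rotation vector, rad) and "tvec" (3), from world to camera coordinates, as OpenCV has them; the wrist camera has in their place "mount" (4x4, takes a point from camera to tool coordinates, whose origin is the TCP and whose axes are the flange's). Camera axes: x right, y down, z forward; pixel columns grow to the right and rows downward; lengths in m; the calibration is good to about 2 mm. A picture is of the moment at which its call begins: read the wrist's pose just before it. get_calibration takes no time and is no camera call.
- env.finish_job(): hands the job in; it is judged then, once.
The state is a dict: "t": time; "joint_pos": joint angles; "dq": joint speeds; "joint_efforts": joint torques, N m; "position": TCP position; "eef_rot": TCP orientation; "ft_force": force on the tool from outside, world axes, zero at the start; "moment": the same for the moment, N m; "finger_gap": opening from 0.0 (shut) to 1.0 (fully open); "grip_force": force on a finger pad.
Only numpy, scipy, OpenCV 4.12 (cv2) and the standard library are available. Lean on these libraries where they do the work, as an engineer would, in place of code of your own. Each camera call takes 0.05 s, during which the arm holds its last target. There are 200 camera calls.

## Working session

There is one attempt and no reset: what is moved stays moved. The work goes in short steps, Python scripts to look and compute and a tool call to move; the robot and the scene stay as the last step left them, time stands still between calls to the robot, and variables do not carry over. Pictures are saved under pics/ and viewed, at most 10 in all, crops included, and the job is handed in when it is done.

Besides the shell and the picture viewer there is one more tool, called after ">>>" as name(argument=value, ...) on one line, values as JSON. arm_command: Moves the arm, as the interface text tells. Its arguments: {"type":"object","properties":{"moves":{"type":"array","items":{"type":"array","items":{"type":"number"}}},"squeeze":{"type":"number"}},"required":["moves"]}

```bash
mkdir -p pics; cat > h.py <<'E'
import numpy as np, cv2
from plant import env
def cam(n):
    c=env.get_calibration(n); K=np.array(c["intrinsics"]).reshape(3,3)
    if n=="wrist":
        s=env.observe(); T=np.eye(4); T[:3,:3]=cv2.Rodrigues(np.array(s["eef_rot"],float))[0]; T[:3,3]=s["position"]
        M=T@np.array(c["mount"]).reshape(4,4); return K,M[:3,:3],M[:3,3]
    R=cv2.Rodrigues(np.array(c["rvec"],float))[0]; return K,R.T,-R.T@np.array(c["tvec"]).ravel()
def ray(C,u,v,z):
    K,R,o=C; d=R@np.linalg.inv(K)@np.array([u,v,1.]); return o+d*(z-o[2])/d[2]
def pts(C,D):
    K,R,o=C; v,u=np.mgrid[:D.shape[0],:D.shape[1]]
    p=np.stack([u,v,np.ones_like(u)],-1)@np.linalg.inv(K).T*D[...,None]
    return p@R.T+o
def proj(C,p):
    K,R,o=C; q=K@(R.T@(np.array(p)-o)); return q[:2]/q[2]
E
python3 - <<'E'
from h import *
for n in("top","side"):
    C=cam(n); im,D=env.read_camera(n); np.savez(f"{n}.npz",im=im,D=D)
    cv2.imwrite(f"pics/{n}0.png",im[...,::-1]); print(n,C[2],C[1][:,2])
s=env.observe(); print({k:np.round(v,3) for k,v in s.items()}, env.pinch_z)
print(env.get_calibration("wrist")["mount"])
E
```

```text
top [ 0.22070797 -0.005647    1.54041606] [ 0.21653088 -0.00201944 -0.97627368]
side [0.24942054 0.65805851 0.80907605] [ 0.29821986 -0.64824756 -0.70059975]
{'t': np.float64(0.1), 'joint_pos': array([ 1.039,  0.576,  0.025,  1.438, -0.015,  1.129, -0.057]), 'dq': array([ 0.   , -0.001, -0.   , -0.004,  0.001, -0.001,  0.001]), 'joint_efforts': array([ 5.0000e-03, -7.6730e+01,  2.2580e+00, -2.8661e+01,  1.6000e-02,
        9.0000e-03,  0.0000e+00]), 'position': array([ 0.292, -0.608,  0.206]), 'eef_rot': array([-3.062e+00, -6.970e-01,  1.000e-03]), 'ft_force': array([ 0.05 , -0.026,  0.458]), 'moment': array([0.006, 0.059, 0.003]), 'grip_force': np.float64(0.0), 'finger_gap': np.float64(0.998)} 0.0187
[[ 2.18482931e-04 -9.52994052e-01 -3.02988927e-01  7.83168341e-02]
 [ 9.99999708e-01 -1.36003208e-05  7.63869143e-04  1.49865137e-03]
 [-7.32083496e-04 -3.02989005e-01  9.52993771e-01 -1.67577503e-01]
 [ 0.00000000e+00  0.00000000e+00  0.00000000e+00  1.00000000e+00]]
```

View pics/top0.png

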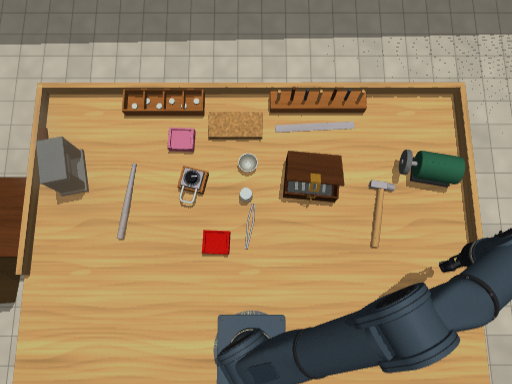

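View pics/side0.png

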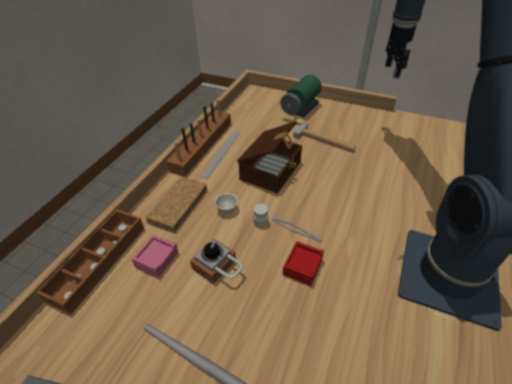

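The top view shows the box at about (313,178) with its lid ajar and the tongue at (315,180). The lock in its rest is at (192,180), shackle towards (187,202). The crucible is at (248,163) and the jar at (246,195). I'll measure them from depth next.

```bash
python3 - <<'E'
from h import *
C=cam("top");d=np.load("top.npz");P=pts(C,d["D"]);im=d["im"].astype(int)
S=cam("side");e=np.load("side.npz");PS=pts(S,e["D"]);ims=e["im"].astype(int)
print("table z",np.median(P[220:260,300:350,2]),np.median(PS[280:300,360:390,2]))
def reg(P,im,x0,x1,y0,y1,z0,z1):
    return (P[...,0]>x0)&(P[...,0]<x1)&(P[...,1]>y0)&(P[...,1]<y1)&(P[...,2]>z0)&(P[...,2]<z1)
for u,v in[(313,178),(192,180),(187,202),(248,163),(246,195),(316,178)]:print(u,v,P[v,u].round(3),im[v,u])
# box
c=P[178,313]
for n,Q,I in(("top",P,im),("side",PS,ims)):
    m=reg(Q,I,c[0]-.2,c[0]+.2,c[1]-.16,c[1]+.16,.03,.4)
    q=Q[m];r=cv2.minAreaRect(q[:,:2].astype(np.float32));print(n,"box rect",r,q[:,2].max())
    g=m&(I[...,0]>130)&(I[...,2]<80)
    print(" brass",g.sum(),Q[g].mean(0) if g.any() else 0)
    np.save(n+"box.npy",q)
    # lid plane: brown pts high
    h=q[q[:,2]>.09]; cc=h.mean(0);_,s,V=np.linalg.svd(h-cc);print(" lid plane",cc,V[2],s/np.sqrt(len(h)))
    print(" lid top pts",h[np.argsort(-h[:,2])[:200]].mean(0))
k=P[180,192]
for n,Q,I in(("top",P,im),("side",PS,ims)):
    m=reg(Q,I,k[0]-.12,k[0]+.1,k[1]-.08,k[1]+.08,.066,.1);q=Q[m]
    print(n,"dial",len(q),(q.min(0)+q.max(0))/2,q.mean(0),q[:,2].max())
    m=reg(Q,I,k[0]-.12,k[0]+.1,k[1]-.08,k[1]+.08,.012,.1);q=Q[m];print(" rest rect",cv2.minAreaRect(q[:,:2].astype(np.float32)))
    m=reg(Q,I,k[0]-.15,k[0]+.1,k[1]-.08,k[1]+.08,.035,.064);print(" lock",cv2.minAreaRect(Q[m][:,:2].astype(np.float32)))
    v,u=np.where(m);cr=I[v.min()-12:v.max()+12,u.min()-12:u.max()+12].astype(np.uint8)
    cv2.imwrite(f"pics/lock_{n}.png",cv2.resize(cr[...,::-1],None,fx=6,fy=6,interpolation=cv2.INTER_CUBIC)[:600,:800])
E
```

```text
table z -0.00016433300015650243 0.0007146255163363313
313 178 [ 0.56  -0.205  0.162] [153 111  40]
192 180 [0.575 0.207 0.075] [29 29 29]
187 202 [0.502 0.227 0.047] [177 180 172]
248 163 [0.657 0.011 0.006] [196 203 197]
246 195 [0.524 0.018 0.062] [197 204 200]
316 178 [ 0.561 -0.216  0.159] [150 109  37]
top box rect ((0.5861271619796753, -0.21595053374767303), (0.19179004430770874, 0.17275989055633545), 84.7918930053711) 0.17433775286026276
 brass 91 [ 0.5612965  -0.22256175  0.15237073]
 lid plane [ 0.59619447 -0.21566242  0.13262886] [ 0.51315948 -0.05104809  0.85677386] [0.05374451 0.04332376 0.00560958]
 lid top pts [ 0.54886801 -0.20875837  0.16489641]
side box rect ((0.5825932025909424, -0.21543148159980774), (0.1943397969007492, 0.17140977084636688), 84.28691101074219) 0.17141988612517933
 brass 8 [ 0.53990412 -0.2547738   0.13649785]
 lid plane [ 0.58966397 -0.2042701   0.13527267] [-0.49626289  0.04455051 -0.86702849] [0.05616698 0.04484911 0.00663556]
 lid top pts [ 0.54660651 -0.20395483  0.16380717]
top dial 108 [0.58566277 0.20958932 0.07607956] [0.58542758 0.21137805 0.07802265] 0.08580730983988372
 rest rect ((0.5633742809295654, 0.2170177549123764), (0.0939728170633316, 0.13040733337402344), 76.39740753173828)
 lock ((0.5634642839431763, 0.21713095903396606), (0.09317231923341751, 0.13040439784526825), 76.66596221923828)
side dial 195 [0.584093   0.21105076 0.07423022] [0.58243668 0.21347443 0.07761228] 0.08214748495018653
 rest rect ((0.5609034895896912, 0.2176705002784729), (0.09508788585662842, 0.13147111237049103), 75.072265625)
 lock ((0.5612730383872986, 0.21641798317432404), (0.09437406063079834, 0.13216237723827362), 76.3722915649414)
```

View pics/lock_top.png

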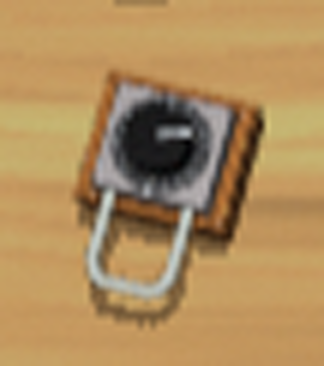

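The measured sizes agree with the given ones:
- **Box:** centre (0.589, -0.216), yaw -5.5°, lid at about 0.63 rad.
- **Lock:** dial axis (0.585, 0.211), yaw -14°, dial at about 110°, bow near (0.502, 0.232).

The crop shows the white line pointing right, from (155,140) to (192,130). Next I move over the lid's front with the fingers shut.

>>> arm_command(moves=[[0.4135,-0.2393,-0.015,0,0,-1.027,0],[0.4135,-0.2393,-0.015,0,0,-1.027,0],[0.4135,-0.2393,-0.015,0,0,-1.027,0],[0.4135,-0.2393,-0.015,0,0,-1.027,0],[0.4135,-0.2393,-0.015,0,0,-1.027,0],[0.4135,-0.2393,-0.015,0,0,-1.027,0],[0.4135,-0.2393,-0.015,0,0,-1.027,0],[0.4135,-0.2393,-0.015,0,0,-1.027,0],[0.4135,-0.2393,-0.015,0,0,-1.027,0],[0.4135,-0.2393,-0.015,0,0,-1.027,0],[0.4135,-0.2393,-0.015,0,0,-1.027,0],[0.4135,-0.2393,-0.015,0,0,-1.027,0]])

```text
t: 1.6
position: [0.5608, -0.2149, 0.222]
eef_rot: [2.327, 2.11, -0.001]
ft_force: [-0.1, 0.1, -0.1]
finger_gap: -0.003
grip_force: 0.0
```

>>> arm_command(moves=[[0,0,0.04,0,0,0,0],[0,0,0.059,0,0,0,0],[0,-0.007,0.069,0,0,0,0],[0,-0.014,0.079,0,0,0,0],[0,-0.019,0.088,0,0,0,0],[0,-0.023,0.097,0,0,0,0],[0,-0.027,0.107,0,0,0,0],[0,-0.029,0.116,0,0,0,0],[0,-0.031,0.126,0,0,0,0],[0,-0.032,0.135,0,0,0,0]])

```text
t: 2.85
position: [0.5296, -0.2105, 0.0863]
eef_rot: [2.325, 2.112, 0.0]
ft_force: [-0.7, 0.4, 1.2]
finger_gap: 0.002
grip_force: 0.5
```

>>> arm_command(moves=[[0,0,0.002,0,0,0,0],[0,0,0.004,0,0,0,0],[0,0,0.004,0,0,0,0]])

```text
t: 3.22
position: [0.5298, -0.2106, 0.083]
eef_rot: [2.325, 2.112, 0.0]
ft_force: [-0.4, -0.3, 0.5]
finger_gap: 0.003
grip_force: 0.0
```

```bash
python3 - <<'E'
from h import *
im,D=env.read_camera("side");cv2.imwrite("pics/s1.png",cv2.resize(im[110:210,210:350,::-1],None,fx=5,fy=5))
P=pts(cam("side"),D);q=P.reshape(-1,3)
for r in(-.03,.0,.03,.06):
    for t in(-.06,.06):
        c=np.array([.589,-.216])+r*np.array([.995,-.096])+t*np.array([.096,.995])
        m=np.hypot(*(q[:,:2]-c).T)<.008;print(r,t,np.median(q[m,2]) if m.any() else None)
E
```

```text
-0.03 -0.06 None
-0.03 0.06 0.10257875089489799
0.0 -0.06 0.09692398067965657
0.0 0.06 0.09796588601261713
0.03 -0.06 0.09339450744581179
0.03 0.06 0.09307211598372234
0.06 -0.06 0.08893130886227152
0.06 0.06 0.08877152604337868
```

View pics/s1.png

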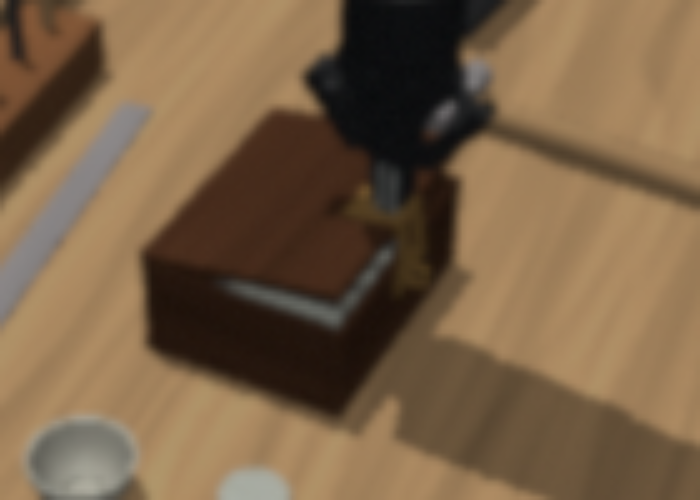

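The lid stands at about 0.15 rad. The fingertip seems to have slipped off at the brass tongue (around (390,200) in the crop). I'll lift, move back over the lid and press to the side of the tongue.

>>> arm_command(moves=[[0,0,-0.02,0,0,0,0],[0,0,-0.05,0,0,0,0],[0.035,0.02,-0.05,0,0,0,0],[0.035,0.02,-0.05,0,0,0,0]])

```text
t: 3.78
position: [0.555, -0.1744, 0.1338]
eef_rot: [2.32, 2.117, 0.005]
ft_force: [0.0, -0.2, 0.2]
finger_gap: 0.002
grip_force: 0.0
```

```bash
python3 - <<'E'
from h import *
for n in("side","top"):
    im,D=env.read_camera(n);P=pts(cam(n),D);q=P.reshape(-1,3);q=q[(q[:,2]<.125)]
    b=(q[:,:2]-[.589,-.216])@np.array([[.995,.096],[-.096,.995]])
    for t in(-.05,-.03,.05,.07):
        print(n,t,[round(float(np.median(q[m,2])),3) if (m:=(abs(b[:,0]-x)<.004)&(abs(b[:,1]-t)<.006)).any() else None for x in np.arange(-.095,.08,.01)])
E
```

```text
side -0.05 [0.001, 0.001, 0.047, 0.106, 0.106, 0.104, 0.022, 0.101, 0.099, None, None, None, 0.095, 0.093, 0.092, 0.09, 0.088, 0.087]
side -0.03 [0.0, 0.001, 0.022, 0.106, 0.106, 0.103, 0.102, 0.102, 0.099, 0.098, 0.096, 0.095, 0.094, 0.092, 0.09, 0.088, 0.087, 0.089]
side 0.05 [0.001, 0.001, 0.041, 0.107, 0.106, 0.104, 0.102, 0.101, 0.101, 0.099, 0.096, 0.095, 0.094, 0.093, 0.091, 0.09, 0.088, 0.088]
side 0.07 [0.001, 0.001, 0.047, 0.106, 0.107, 0.104, 0.103, 0.101, 0.101, 0.098, 0.097, 0.096, 0.094, 0.092, 0.091, 0.09, 0.088, 0.087]
top -0.05 [None, None, None, None, None, None, None, None, None, None, None, None, None, None, None, None, None, None]
top -0.03 [None, None, None, None, None, None, None, None, None, None, None, None, None, None, None, None, None, None]
top 0.05 [-0.0, 0.0, 0.027, 0.103, 0.105, 0.105, 0.106, 0.1, 0.1, 0.095, None, None, None, None, None, 0.088, 0.09, 0.09]
top 0.07 [-0.0, -0.0, 0.028, 0.106, 0.106, 0.101, 0.103, 0.102, 0.1, 0.099, 0.097, 0.093, 0.094, 0.094, 0.092, 0.09, 0.087, 0.084]
```

>>> arm_command(moves=[[0,0,0.02,0,0,0,0],[0,0,0.03,0,0,0,0],[0,0,0.035,0,0,0,0],[0,0,0.039,0,0,0,0]])

```text
t: 4.38
position: [0.5528, -0.178, 0.0939]
eef_rot: [2.326, 2.112, -0.0]
ft_force: [0.8, 0.2, -0.8]
finger_gap: -0.002
grip_force: 0.0
```

>>> arm_command(moves=[[0,0,0.004,0,0,0,0],[0,0,0.008,0,0,0,0],[0,0,0.01,0,0,0,0],[0,0,0.012,0,0,0,0]])

```text
t: 4.88
position: [0.5528, -0.1777, 0.0819]
eef_rot: [2.325, 2.112, 0.0]
ft_force: [-0.3, -0.1, -0.9]
finger_gap: 0.003
grip_force: 0.0
```

```bash
python3 - <<'E'
from h import *
for n in("side",):
    im,D=env.read_camera(n);C=cam(n);P=pts(C,D);q=P.reshape(-1,3);q=q[(q[:,2]<.125)]
    b=(q[:,:2]-[.589,-.216])@np.array([[.995,.096],[-.096,.995]])
    for t in(-.05,.07):
        print(n,t,[round(float(np.median(q[m,2])),3) if (m:=(abs(b[:,0]-x)<.004)&(abs(b[:,1]-t)<.006)).any() else None for x in np.arange(-.095,.08,.01)])
    s=env.observe();u,v=proj(C,s["position"]);print(s["position"],s["ft_force"],u,v)
    c=cv2.resize(im[110:210,210:350,::-1],None,fx=5,fy=5);cv2.circle(c,(int((u-210)*5),int((v-110)*5)),5,(0,0,255),2)
    cv2.imwrite("pics/s2.png",c)
E
```

```text
side -0.05 [0.001, 0.002, 0.047, 0.106, 0.104, 0.026, 0.018, 0.055, None, None, None, None, None, None, 0.088, 0.09, 0.088, 0.085]
side 0.07 [0.0, 0.0, 0.051, 0.107, 0.107, 0.104, 0.102, 0.101, 0.1, 0.099, 0.097, 0.095, 0.094, 0.093, 0.091, 0.09, 0.089, 0.086]
[ 0.55276285 -0.17767474  0.08174276] [-0.46038876  0.51583365 -0.47249206] 276.71449324020847 161.2136768444
```

View pics/s2.png

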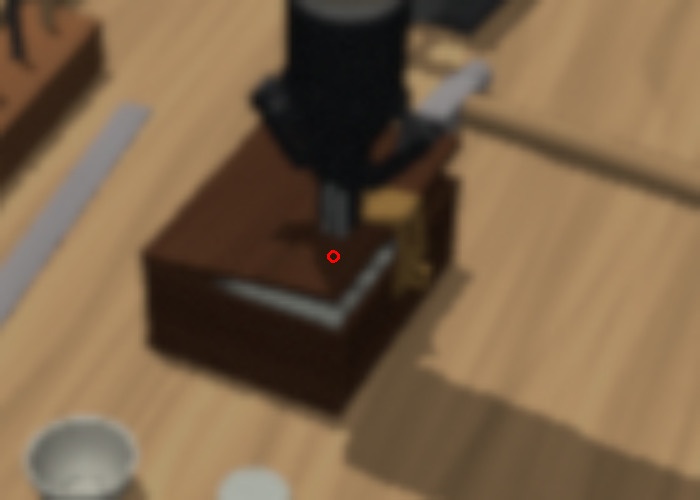

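The rendered fingertip, near (340,235), ends about 20 mm above the projected TCP, marked at (333,256). I'll keep pressing in small steps and watch the force.

>>> arm_command(moves=[[0,0,0.005,0,0,0,0],[0,0,0.01,0,0,0,0],[0,0,0.01,0,0,0,0]])

```text
t: 5.3
position: [0.5526, -0.1777, 0.0715]
eef_rot: [-2.325, -2.112, 0.001]
ft_force: [0.5, 0.1, -0.4]
finger_gap: -0.002
grip_force: 0.0
```

```bash
python3 - <<'E'
from h import *
for n in("side","wrist"):
    im,D=env.read_camera(n);C=cam(n);P=pts(C,D);q=P.reshape(-1,3);q=q[(q[:,2]<.125)]
    b=(q[:,:2]-[.589,-.216])@np.array([[.995,.096],[-.096,.995]])
    for t in(-.05,.03,.07):
        print(n,t,[round(float(np.median(q[m,2])),3) if (m:=(abs(b[:,0]-x)<.004)&(abs(b[:,1]-t)<.006)).any() else None for x in np.arange(-.095,.08,.01)])
s=env.observe();print(s["position"],s["ft_force"])
m=P[...,1]>-.1;q=P[m];print("wrist table z",[(round(float(y),2),round(float(np.median(q[abs(q[:,1]-y)<.01,2])),4)) for y in np.arange(-.09,.1,.04) if (abs(q[:,1]-y)<.01).any()], proj(C,s["position"]))
E
```

```text
side -0.05 [0.0, 0.001, 0.049, 0.098, 0.095, None, 0.096, 0.094, None, None, None, None, None, None, None, 0.087, 0.087, 0.088]
side 0.03 [0.003, -0.001, 0.047, 0.097, 0.098, None, 0.022, 0.021, 0.093, 0.092, 0.092, 0.091, 0.09, 0.089, 0.089, 0.086, 0.087, 0.086]
side 0.07 [0.002, 0.002, 0.054, 0.097, 0.097, 0.096, 0.096, 0.095, 0.094, 0.093, 0.092, 0.091, 0.089, 0.089, 0.089, 0.089, 0.088, 0.088]
wrist -0.05 [0.001, None, None, None, None, None, None, None, None, None, None, None, None, None, None, None, None, None]
wrist 0.03 [0.001, None, None, 0.098, 0.097, None, None, 0.094, 0.094, 0.093, 0.092, 0.092, 0.091, 0.09, 0.089, 0.089, 0.088, 0.087]
wrist 0.07 [0.001, None, None, 0.098, 0.097, 0.096, 0.095, 0.095, 0.094, 0.093, 0.092, 0.091, 0.091, 0.09, 0.089, 0.088, 0.088, 0.087]
[ 0.55282878 -0.17766806  0.07189917] [ 0.04323098 -0.37055547 -0.74303046]
wrist table z [(-0.09, 0.001), (-0.05, 0.0009), (-0.01, 0.0008)] [253.75402918 229.42235508]
```

Wrist and side views agree: the lid is closing, with contact about 23 mm above the reported TCP, so I'll rely on geometry. Continue.

>>> arm_command(moves=[[0,0,0.004,0,0,0,0],[0,0,0.008,0,0,0,0],[0,0,0.009,0,0,0,0],[0,0,0.009,0,0,0,0]])

```text
t: 5.9
position: [0.5528, -0.1777, 0.0629]
eef_rot: [-2.325, -2.112, 0.0]
ft_force: [0.5, 0.4, -0.3]
finger_gap: 0.002
grip_force: 0.0
```

```bash
cat > lid.py <<'E'
from h import *
im,D=env.read_camera("wrist");C=cam("wrist");P=pts(C,D);q=P.reshape(-1,3);q=q[(q[:,2]<.125)]
b=(q[:,:2]-[.589,-.216])@np.array([[.995,.096],[-.096,.995]])
m=(abs(b[:,0])<.066)&(abs(b[:,1]-.065)<.02)&(q[:,2]>.07)
f=np.polyfit(b[m,0],q[m,2],1);print("slope",f,"front z",np.polyval(f,-.07),m.sum())
s=env.observe();print(s["position"],s["ft_force"],s["joint_efforts"].round(1),s["finger_gap"],s["grip_force"])
cv2.imwrite("pics/w1.png",im[...,::-1])
E
python3 lid.py
```

```text
slope [-0.00943418  0.08722073] front z 0.08788112280058502 15772
[ 0.55290537 -0.17766906  0.06295541] [ 0.49726689  0.40467462 -0.09381876] [  0.  -70.   -2.7 -20.1   0.    0.   -0. ] -0.0017155450525212135 0.0
```

View pics/w1.png

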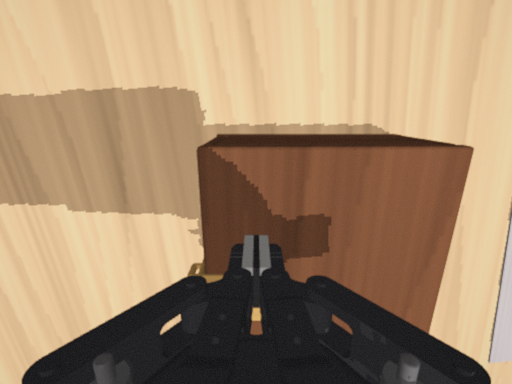

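The wrist view shows the lid flat on the box, slope 0.009 rad, so it's shut. The fingertips are at (257,240). Now I lift and go over the dial with the gripper open and turned ready for a clockwise turn.

>>> arm_command(moves=[[0,0,0,0,0,0,0],[0,0,-0.06,0,0,0,0],[0,0,-0.12,0,0,0,0.3],[0,0,-0.17,0,0,0,0.8],[0.39,-0.006,-0.17,0,0,-1.4,0.8],[0.39,-0.006,-0.17,0,0,-1.4,0.8],[0.39,-0.006,-0.17,0,0,-1.4,0.8],[0.39,-0.006,-0.17,0,0,-1.4,0.8],[0.39,-0.006,-0.17,0,0,-1.4,0.8],[0.39,-0.006,-0.17,0,0,-1.4,0.8],[0.39,-0.006,-0.17,0,0,-1.4,0.8],[0.39,-0.006,-0.17,0,0,-1.4,0.8],[0.39,-0.006,-0.17,0,0,-1.4,0.8],[0.39,-0.006,-0.17,0,0,-1.4,0.8],[0.39,-0.006,-0.17,0,0,-1.4,0.8],[0.39,-0.006,-0.17,0,0,-1.4,0.8],[0.39,-0.006,-0.17,0,0,-1.4,0.8]])

```text
t: 8.07
position: [0.5842, 0.211, 0.2331]
eef_rot: [0.418, 3.113, 0.0]
ft_force: [0.9, 0.3, -0.8]
finger_gap: 0.799
grip_force: 0.0
```

```bash
cat > dial.py <<'E'
from h import *
import sys
s=env.observe();R=cv2.Rodrigues(np.array(s["eef_rot"]))[0];print("pos",s["position"].round(4),"yaw",np.degrees(np.arctan2(R[1,0],R[0,0])),"q",s["joint_pos"].round(2))
im,D=env.read_camera("wrist");C=cam("wrist");P=pts(C,D);I=im.astype(int);c0=np.array([.585,.211])
cv2.imwrite(sys.argv[1],im[...,::-1])
r=np.hypot(P[...,0]-c0[0],P[...,1]-c0[1])
tool=P[...,2]>.1
print("tool lowest z",np.sort(P[tool][:,2])[:5])
k=(r<.04)&(P[...,2]>.069)&(P[...,2]<.09);q=P[k];(cx,cy),rad=cv2.minEnclosingCircle(q[:,:2].astype(np.float32));print("dial",cx,cy,rad,np.median(q[:,2]))
w=k&(I.min(2)>130);p=P[w];print("white",w.sum())
if w.sum()>5:
    vx,vy,x0,y0=cv2.fitLine(p[:,:2].astype(np.float32),cv2.DIST_L2,0,.01,.01).ravel()
    far=p[np.argmax(np.hypot(p[:,0]-cx,p[:,1]-cy))][:2]-[cx,cy]
    if vx*far[0]+vy*far[1]<0:vx,vy=-vx,-vy
    print("line dir deg",np.degrees(np.arctan2(vy,vx)),"by centroid",np.degrees(np.arctan2(*(p.mean(0)[:2]-[cx,cy])[::-1])))
b=(r<.15)&(P[...,2]>.033)&(P[...,2]<.065)&(P[...,0]<.56)
st=b&(P[...,2]>.038)&(P[...,2]<.053)
l=(r<.06)&(P[...,2]>.05)&(P[...,2]<.062);print("body rect",cv2.minAreaRect(P[l][:,:2].astype(np.float32)))
e=(r<.13)&(r>.055)&(P[...,2]>.035)&(P[...,2]<.06);
if e.sum()>20:print("shackle",cv2.minAreaRect(P[e][:,:2].astype(np.float32)),np.median(P[e][:,2]))
E
python3 dial.py pics/w2.png
```

```text
pos [0.5842 0.211  0.2331] yaw 164.69060313238438 q [ 0.01  0.54 -0.71  1.53  0.37  1.2   0.54]
tool lowest z [0.26504042 0.26511173 0.2651478  0.2652371  0.2652645 ]
dial 0.5890260338783264 0.2103094607591629 0.021077387034893036 0.07898734407430608
white 46
line dir deg -83.5329 by centroid -87.18121183227734
body rect ((0.5768419504165649, 0.21279177069664001), (0.07029015570878983, 0.08912590146064758), 76.17161560058594)
shackle ((0.6065999865531921, 0.2099427729845047), (0.10898077487945557, 0.21637630462646484), 88.97088623046875) 0.04704482501556939
```

View pics/w2.png

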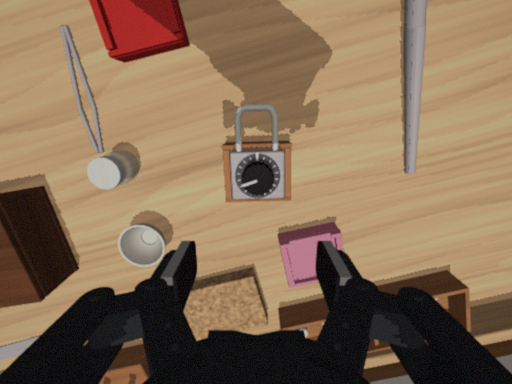

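The wrist view shows the dial at (258,178), its white line pointing to (243,185) and the big mark at (258,153). That puts the dial at about 110–115°. The fingertips lie about 30 mm behind the TCP when open. I'll descend around the dial.

>>> arm_command(moves=[[-0.004,0,0.06,0,0,0,0.8],[-0.004,0,0.12,0,0,0,0.8],[-0.004,0,0.16,0,0,0,0.8],[-0.004,0,0.18,0,0,0,0.8],[-0.004,0,0.193,0,0,0,0.8],[-0.004,0,0.193,0,0,0,0.8]], squeeze=40)

```text
t: 8.88
position: [0.5883, 0.2102, 0.0402]
eef_rot: [0.418, 3.113, 0.0]
ft_force: [0.1, 0.4, -0.2]
finger_gap: 0.798
grip_force: 0.0
```

```bash
python3 - <<'E'
from h import *
im,D=env.read_camera("side");C=cam("side");P=pts(C,D);s=env.observe();u,v=proj(C,s["position"]);print(s["position"],u,v)
c=cv2.resize(im[190:310,150:290,::-1],None,fx=5,fy=5);cv2.circle(c,(int((u-150)*5),int((v-190)*5)),5,(0,0,255),2);cv2.imwrite("pics/s3.png",c)
E
```

```text
[0.5886863  0.21044814 0.04097456] 211.56813923625333 255.29670801405075
```

View pics/s3.png

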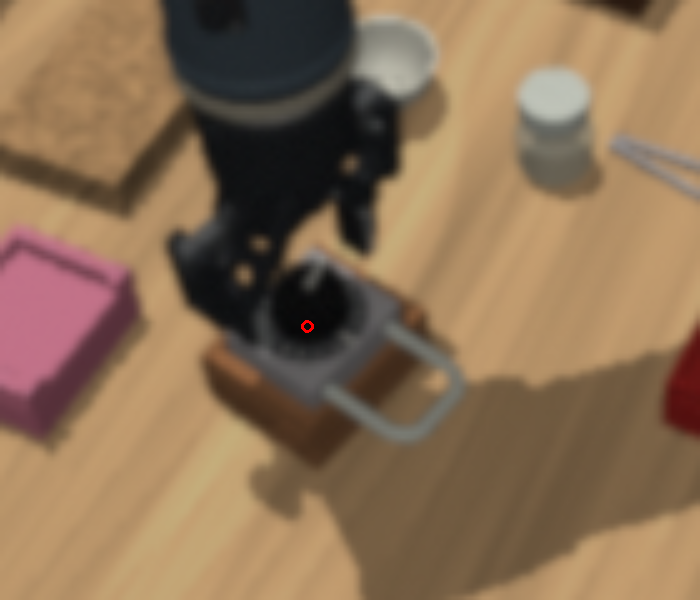

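The fingers straddle the dial, tips at (250,340) and (365,250), slightly below its top. I'll go 4 mm lower, close and turn clockwise.

>>> arm_command(moves=[[0,0,0.004,0,0,0,0.8],[0,0,0.004,0,0,0,0.3],[0,0,0.004,0,0,0,0.3],[0,0,0.004,0,0,0,0.3],[0,0,0.004,0,0,0,0.3],[0,0,0.004,0,0,0,0.3]], squeeze=40)

```text
t: 9.68
position: [0.5886, 0.2105, 0.0369]
eef_rot: [0.418, 3.112, 0.002]
ft_force: [-0.7, -0.2, 5.4]
finger_gap: 0.452
grip_force: 39.9
```

>>> arm_command(moves=[[0,0,0,0,0,0.16,0.3],[0,0,0,0,0,0.32,0.3],[0,0,0,0,0,0.48,0.3],[0,0,0,0,0,0.64,0.3],[0,0,0,0,0,0.8,0.3],[0,0,0,0,0,0.96,0.3],[0,0,0,0,0,1.12,0.3],[0,0,0,0,0,1.28,0.3],[0,0,0,0,0,1.44,0.3],[0,0,0,0,0,1.6,0.3],[0,0,0,0,0,1.72,0.3],[0,0,0,0,0,1.83,0.3],[0,0,0,0,0,1.83,0.3],[0,0,0,0,0,1.83,0.3]])

```text
t: 11.42
position: [0.5862, 0.2095, 0.0368]
eef_rot: [-2.722, -1.568, 0.005]
ft_force: [-9.1, -2.8, 13.7]
finger_gap: 0.452
grip_force: 40.5
```

```bash
python3 - <<'E'
from h import *
s=env.observe();R=cv2.Rodrigues(np.array(s["eef_rot"]))[0];print(np.degrees(np.arctan2(R[1,0],R[0,0])),s["joint_pos"].round(2),s["moment"].round(2))
E
python3 dial.py pics/w3.png
```

```text
59.87160243157299 [-0.36  0.68 -0.09  1.76  0.09  0.71 -1.03] [-0.57  1.8  -0.  ]
pos [0.5862 0.2095 0.0368] yaw 59.87160243157299 q [-0.36  0.68 -0.09  1.76  0.09  0.71 -1.03]
tool lowest z [0.10000307 0.10000414 0.10001085 0.10001717 0.1000221 ]
dial 0.5904205441474915 0.2135971486568451 0.03331851214170456 0.07889390126832346
white 173
line dir deg -24.365381 by centroid -167.78898960473487
body rect ((0.5833463668823242, 0.2111029326915741), (0.07111459970474243, 0.07345200330018997), 76.03221130371094)
shackle ((0.6071534156799316, 0.21054644882678986), (0.11009736359119415, 0.21529188752174377), 89.7569351196289) 0.04329094235554867
```

View pics/w3.png

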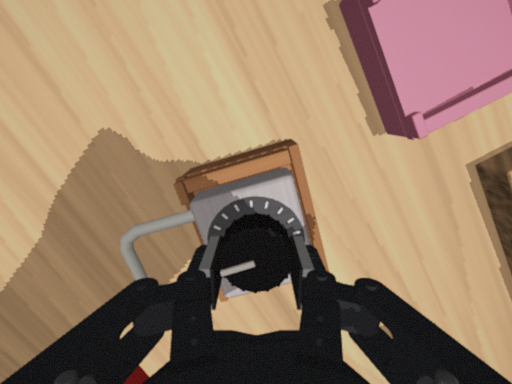

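The line runs (218,273)–(255,265), almost along the shackle leg (195,217)–(135,236). I'll compute its world angle.

```bash
python3 - <<'E'
from h import *
C=cam("wrist")
im=cv2.imread("pics/w3.png").astype(int)
sub=im[255:285,212:262];v,u=np.where(sub.min(2)>95);v=v+255;u=u+212
p=np.array([ray(C,a,b,.078)[:2] for a,b in zip(u,v)],np.float32);print(len(p),p.min(0),p.max(0))
vx,vy,*_=cv2.fitLine(p,cv2.DIST_HUBER,0,.01,.01).ravel();print("line deg",np.degrees(np.arctan2(vy,vx))%180)
a,b=ray(C,218,273,.078),ray(C,255,265,.078);print("hand",np.degrees(np.arctan2(*(a-b)[1::-1])))
a,b=ray(C,135,236,.048),ray(C,195,217,.048);print("leg",np.degrees(np.arctan2(*(a-b)[1::-1])))
E
```

```text
271 [0.5642673  0.20421986] [0.5866275  0.21401335]
line deg 177.36581
hand 163.80310901862083
leg 168.3108355109384
```

>>> arm_command(moves=[[0,0,0,0,0,0,0.8],[0,0,0,0,0,0,0.8],[0,0,0,0,0,0,0.8],[0,0,-0.03,0,0,0,0.8],[0,0,-0.08,0,0,0,0.8],[0,0,-0.13,0,0,-0.28,0.8],[-0.03,0,-0.13,0,0,-0.28,0.8],[-0.03,0,-0.13,0,0,-0.28,0.8]])

```text
t: 12.48
position: [0.5728, 0.1817, 0.1666]
eef_rot: [2.478, 1.929, -0.0]
ft_force: [-0.6, 0.4, -0.9]
finger_gap: 0.8
grip_force: 0.0
```

```bash
python3 dial.py pics/w4.png; python3 - <<'E'
import cv2
from h import *
C=cam("wrist");im=cv2.imread("pics/w4.png")
u,v=map(int,proj(C,(.56,.217,.06)));print(u,v)
y0=max(0,min(384-150,v-75));x0=max(0,min(512-200,u-100));print(x0,y0)
cv2.imwrite("pics/w4c.png",cv2.resize(im[y0:y0+150,x0:x0+200],None,fx=4,fy=4))
for p in((.588,.2105,.078),(.504,.231,.048),(.588,.2105,.056)):print(p,proj(C,p))
E
```

```text
pos [0.5728 0.1817 0.1666] yaw 75.80599505823433 q [-0.27  0.5  -0.19  1.69  0.11  0.96 -0.74]
tool lowest z [0.19804631 0.19809148 0.19826517 0.19833502 0.1987182 ]
dial 0.5882523655891418 0.21115313470363617 0.02065853402018547 0.07859654803840249
white 82
line dir deg 165.84 by centroid 161.8404278995719
body rect ((0.583509087562561, 0.21254807710647583), (0.07032736390829086, 0.0742858275771141), 75.80105590820312)
shackle ((0.6061862707138062, 0.2114800214767456), (0.10866810381412506, 0.21703150868415833), 89.2713623046875) 0.04589829270224702
233 160
133 85
(0.588, 0.2105, 0.078) [262.20954164 162.65144827]
(0.504, 0.231, 0.048) [180.97497935 158.2888845 ]
(0.588, 0.2105, 0.056) [261.70823503 158.83355294]
```

View pics/w4c.png

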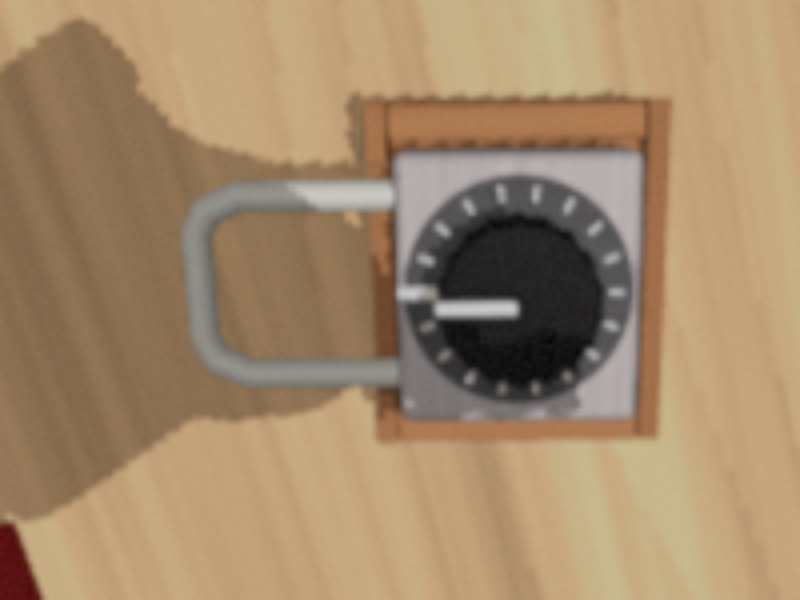

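The dial line points at the big mark: 165.8° against 166.1° for the shackle axis. The shackle bow is at crop (200,285), so about (0.505, 0.232). Next I approach the bow with the fingers closing along the lock's x.

>>> arm_command(moves=[[0.032,-0.078,0,0,0,0,0.4],[0.032,-0.078,0,0,0,0,0.4],[0.032,-0.078,0.05,0,0,0,0.4],[0.032,-0.078,0.09,0,0,0,0.4],[0.032,-0.078,0.12,0,0,0,0.4],[0.032,-0.078,0.14,0,0,0,0.4],[0.032,-0.078,0.158,0,0,0,0.4],[0.032,-0.078,0.158,0,0,0,0.4]])

```text
t: 13.52
position: [0.5044, 0.2342, 0.0065]
eef_rot: [-2.477, -1.932, 0.004]
ft_force: [0.4, 0.2, -0.1]
finger_gap: 0.396
grip_force: 0.0
```

```bash
python3 - <<'E'
from h import *
n="wrist";im,D=env.read_camera(n);cv2.imwrite("pics/w5.png",im[150:384,80:430,::-1].repeat(2,0).repeat(2,1))
print(env.observe()["joint_pos"].round(2))
E
```

```text
[-0.42  0.66 -0.15  1.95  0.18  0.54 -0.94]
```

View pics/w5.png

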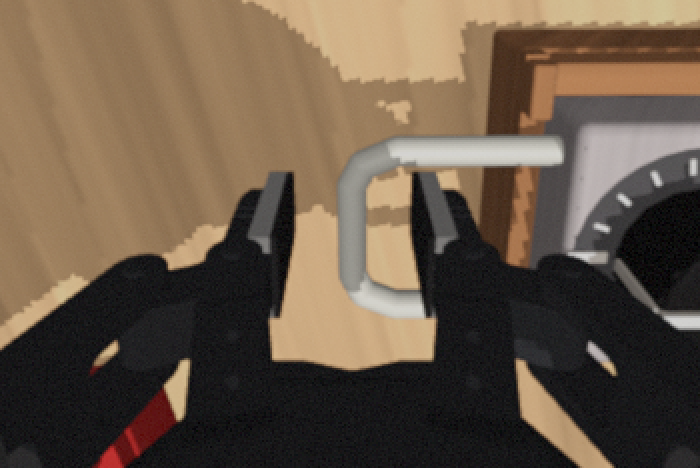

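The bar at (352,230) lies midway between the pads at (275,245) and (440,240), and the right finger is inside the shackle. I'll close the gripper.

>>> arm_command(moves=[[0,0,0,0,0,0,0],[0,0,0,0,0,0,0],[0,0,0,0,0,0,0],[0,0,0,0,0,0,0],[0,0,0,0,0,0,0]], squeeze=80)

```text
t: 14.2
position: [0.5054, 0.2345, 0.0083]
eef_rot: [-2.477, -1.932, -0.001]
ft_force: [-1.6, 1.5, 3.9]
finger_gap: 0.055
grip_force: 77.6
```

>>> arm_command(moves=[[0,-0.004,0,0,0,0,0],[0,-0.008,0,0,0,0,0],[0,-0.012,0,0,0,0,0],[0,-0.016,0,0,0,0,0],[0,-0.02,0,0,0,0,0],[0,-0.023,0,0,0,0,0],[0,-0.025,0,0,0,0,0],[0,-0.025,0,0,0,0,0]])

```text
t: 15.2
position: [0.4809, 0.2399, 0.008]
eef_rot: [2.477, 1.932, -0.0]
ft_force: [2.1, -0.5, 2.4]
finger_gap: 0.059
grip_force: 77.4
```

```bash
python3 - <<'E'
from h import *
im,D=env.read_camera("side");C=cam("side")
cv2.imwrite("pics/s4.png",cv2.resize(im[200:320,160:300,::-1],None,fx=5,fy=5))
E
```

```text
(no output)
```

View pics/s4.png

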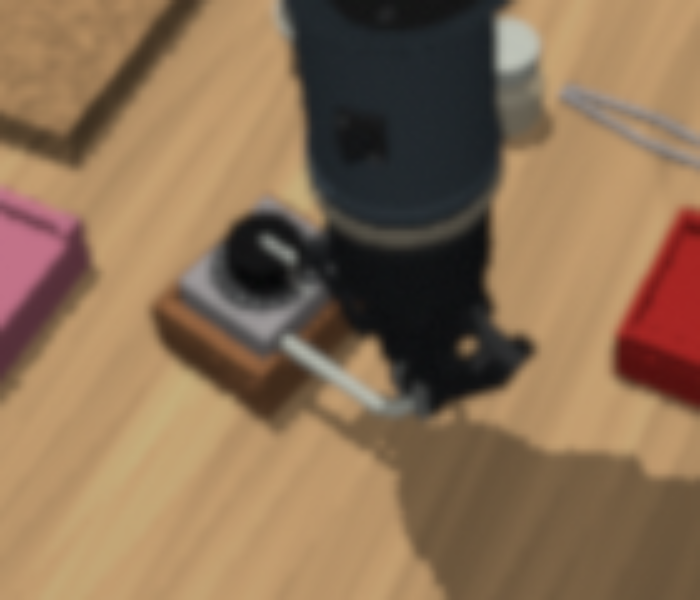

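The shackle is out: bow at (410,400), body still in its rest. I'll raise the squeeze so the lock comes up as flat as possible, and lift slowly.

>>> arm_command(moves=[[0,0.002,0,0,0,0,0],[0,0.002,0,0,0,0,0],[0,0.002,-0.004,0,0,0,0],[0,0.002,-0.008,0,0,0,0],[0,0.002,-0.012,0,0,0,0],[0,0.002,-0.016,0,0,0,0],[0,0.002,-0.02,0,0,0,0],[0,0.002,-0.024,0,0,0,0],[0,0.002,-0.028,0,0,0,0]], squeeze=120)

```text
t: 16.38
position: [0.4841, 0.2391, 0.0363]
eef_rot: [2.477, 1.93, 0.002]
ft_force: [8.7, -2.0, -10.4]
finger_gap: 0.038
grip_force: 118.1
```

```bash
cat > hang.py <<'E'
from h import *
s=env.observe();p=s["position"];print(p.round(4),s["ft_force"].round(1),s["moment"].round(2),s["grip_force"])
im,D=env.read_camera("side");P=pts(cam("side"),D);q=P[(abs(P-[.585,.211,.06])<[.06,.06,.09]).all(-1)]
b=(q[:,:2]-[.586,.211])@np.array([[.9695,.245],[-.245,.9695]])
for x in np.arange(-.05,.05,.01):
    m=(abs(b[:,0]-x)<.005)&(b[:,1]>.022)&(b[:,1]<.034)
    print(round(float(x),2),m.sum(),np.median(q[m,2]).round(3) if m.any() else None)
E
python3 hang.py
```

```text
[0.4841 0.2391 0.0363] [  8.7  -2.  -10.4] [-0.29 -1.27  0.16] 118.08696493506432
-0.05 22 0.002
-0.04 48 0.021
-0.03 44 0.056
-0.02 27 0.064
-0.01 27 0.06
0.0 29 0.057
0.01 26 0.056
0.02 20 0.057
0.03 15 0.056
0.04 3 0.038
```

>>> arm_command(moves=[[0,0.003,0,0,0,0,0],[0,0.006,-0.004,0,0,0,0],[0,0.008,-0.008,0,0,0,0],[0,0.01,-0.012,0,0,0,0],[0,0.012,-0.016,0,0,0,0],[0,0.015,-0.02,0,0,0,0],[0,0.018,-0.025,0,0,0,0],[0,0.021,-0.03,0,0,0,0]])

```text
t: 17.42
position: [0.5047, 0.2346, 0.0671]
eef_rot: [2.477, 1.931, 0.004]
ft_force: [-0.5, 1.5, 1.6]
finger_gap: 0.032
grip_force: 117.8
```

```bash
python3 hang.py
```

```text
[0.5047 0.2346 0.0671] [-0.5  1.5  1.6] [ 0.03 -0.06 -0.02] 117.82869100570679
-0.05 23 0.002
-0.04 48 0.027
-0.03 23 0.063
-0.02 46 0.069
-0.01 33 0.065
0.0 31 0.06
0.01 27 0.062
0.02 27 0.06
0.03 13 0.058
0.04 8 0.056
```

```bash
cat > leg.py <<'E'
from h import *
s=env.observe();print(s["position"].round(4),s["finger_gap"])
for n in("wrist","side"):
    im,D=env.read_camera(n);P=pts(cam(n),D);I=im.astype(int)
    d=P[...,:2]-[.587,.211];b=d@np.array([[.9695,-.245],[.245,.9695]]).T.T if 0 else np.stack([d[...,0]*.9695-d[...,1]*.245,d[...,0]*.245+d[...,1]*.9695],-1)
    g=(I.max(2)-I.min(2)<28)&(I.min(2)>70)&(P[...,2]>.02)
    for lo,hi in((.017,.031),(-.031,-.017)):
        r=[]
        for x in np.arange(-.13,-.01,.01):
            m=g&(abs(b[...,0]-x)<.005)&(b[...,1]>lo)&(b[...,1]<hi)&(P[...,2]<.16)
            r.append((round(float(x),2),int(m.sum()),round(float(np.median(P[m][:,2])),3) if m.sum()>2 else None))
        print(n,lo,r)
E
python3 leg.py
```

```text
[0.5052 0.2345 0.0676] 0.03946538316473457
wrist 0.017 [(-0.13, 0, None), (-0.12, 0, None), (-0.11, 0, None), (-0.1, 0, None), (-0.09, 9, 0.102), (-0.08, 273, 0.101), (-0.07, 237, 0.097), (-0.06, 220, 0.092), (-0.05, 202, 0.088), (-0.04, 186, 0.083), (-0.03, 171, 0.078), (-0.02, 464, 0.074)]
wrist -0.031 [(-0.13, 0, None), (-0.12, 0, None), (-0.11, 0, None), (-0.1, 0, None), (-0.09, 3, 0.103), (-0.08, 26, 0.104), (-0.07, 0, None), (-0.06, 19, 0.088), (-0.05, 88, 0.086), (-0.04, 81, 0.081), (-0.03, 59, 0.08), (-0.02, 413, 0.07)]
side 0.017 [(-0.13, 0, None), (-0.12, 0, None), (-0.11, 0, None), (-0.1, 0, None), (-0.09, 5, 0.103), (-0.08, 12, 0.1), (-0.07, 9, 0.094), (-0.06, 10, 0.091), (-0.05, 9, 0.086), (-0.04, 10, 0.081), (-0.03, 14, 0.069), (-0.02, 32, 0.076)]
side -0.031 [(-0.13, 0, None), (-0.12, 0, None), (-0.11, 0, None), (-0.1, 0, None), (-0.09, 0, None), (-0.08, 0, None), (-0.07, 0, None), (-0.06, 0, None), (-0.05, 0, None), (-0.04, 0, None), (-0.03, 7, 0.062), (-0.02, 3, 0.07)]
```

The shackle is still in the grip: tilted about 26°, bow at z ≈ 0.10, 35 mm above the TCP as before. I continue lifting along the arc.

>>> arm_command(moves=[[0,0.004,-0.006,0,0,0,0],[0,0.008,-0.012,0,0,0,0],[0,0.012,-0.018,0,0,0,0],[0,0.016,-0.024,0,0,0,0],[0,0.02,-0.032,0,0,0,0],[0,0.025,-0.04,0,0,0,0],[0,0.03,-0.048,0,0,0,0],[0,0.034,-0.056,0,0,0,0],[0,0.037,-0.064,0,0,0,0],[0,0.04,-0.072,0,0,0,0],[0,0.04,-0.08,0,0,0,0],[0,0.04,-0.09,0,0,0,0],[0,0.04,-0.1,0,0,0,0]])

```text
t: 19.2
position: [0.5418, 0.225, 0.1667]
eef_rot: [-2.477, -1.932, 0.0]
ft_force: [0.7, -0.4, -5.6]
finger_gap: 0.04
grip_force: 118.1
```

>>> arm_command(moves=[[0,0,-0.01,0,0,0,0],[0,0,-0.025,0,0,0,0],[0,0,-0.04,0,0,0,0],[0,0,-0.06,0,0,0,0],[0,0,-0.08,0,0,0,0],[0,0,-0.1,0,0,0,0],[0,0,-0.12,0,0,0,0],[0,0,-0.135,0,0,0,0],[0,0,-0.14,0,0,0,0],[0,0,-0.14,0,0,0,0]])

```text
t: 20.45
position: [0.5419, 0.2248, 0.3059]
eef_rot: [-2.477, -1.932, 0.0]
ft_force: [0.8, 0.5, -6.3]
finger_gap: 0.036
grip_force: 118.0
```

```bash
cat > hold.py <<'E'
from h import *
s=env.observe();p=s["position"];print(p.round(4),s["ft_force"].round(2),s["finger_gap"],s["grip_force"],s["joint_pos"].round(2))
im,D=env.read_camera("side");P=pts(cam("side"),D)
r=np.hypot(P[...,0]-p[0],P[...,1]-p[1]);m=(r<.16)&(P[...,2]>.1)&(P[...,2]<p[2]+.045);q=P[m]
for z in np.arange(.11,p[2]+.04,.015):
    k=abs(q[:,2]-z)<.0075
    if k.sum()>2:print(round(float(z),3),k.sum(),(q[k].min(0)-p).round(3)[:2],(q[k].max(0)-p).round(3)[:2])
E
python3 hold.py
```

```text
[0.5419 0.2248 0.3059] [ 0.79  0.46 -6.31] 0.036278932907989746 118.03631007671356 [-0.34  0.38 -0.2   1.51  0.08  1.26 -0.8 ]
0.245 24 [0.076 0.005] [0.107 0.014]
0.26 53 [ 0.058 -0.011] [0.107 0.016]
0.275 146 [ 0.035 -0.05 ] [0.107 0.021]
0.29 341 [ 0.043 -0.051] [0.102 0.02 ]
0.305 47 [ 0.029 -0.035] [0.088 0.017]
0.32 20 [0.013 0.013] [0.035 0.019]
0.335 66 [-0.018 -0.024] [0.018 0.021]
```

The lock hangs at about 40°, held by friction, with its lowest point at 0.245. Bow to tail is about 140 mm, so it is open. Carry it to the staple.

>>> arm_command(moves=[[-0.005,0.001,0,0,0,0,0],[-0.015,0.002,0,0,0,0,0],[-0.03,0.004,0,0,0,0,0],[-0.05,0.007,0,0,0,0,0],[-0.08,0.012,0,0,0,0,0],[-0.11,0.017,0,0,0,0,0],[-0.14,0.021,0,0,0,0,0],[-0.17,0.026,0,0,0,0,0],[-0.2,0.03,0,0,0,0,0],[-0.23,0.035,0,0,0,0,0],[-0.26,0.039,0,0,0,0,0],[-0.29,0.044,0,0,0,0,0],[-0.32,0.048,0,0,0,0,0],[-0.35,0.053,0,0,0,0,0],[-0.38,0.058,0,0,0,0,0],[-0.4,0.061,0,0,0,0,0],[-0.415,0.063,0,0,0,0,0],[-0.425,0.064,0,0,0,0,0],[-0.429,0.065,0,0,0,0,0],[-0.429,0.065,0,0,0,0,0]])

```text
t: 23.0
position: [0.5007, -0.2068, 0.3059]
eef_rot: [-2.477, -1.932, -0.0]
ft_force: [0.6, 0.7, -6.2]
finger_gap: 0.037
grip_force: 118.0
```

```bash
python3 hold.py; python3 - <<'E'
from h import *
im,D=env.read_camera("top");P=pts(cam("top"),D);I=im.astype(int)
b=np.load("top.npz");d=np.abs(im.astype(int)-b["im"]).max(2)
for n,(u,v) in dict(crucible=(248,163),jar=(246,195),tongs=(250,226),mandrel=(127,200),hammer=(378,215)).items():print(n,d[v-8:v+9,u-8:u+9].mean())
im,D=env.read_camera("side");P=pts(cam("side"),D);q=P.reshape(-1,3)
e=(q[:,:2]-[.589,-.216])@np.array([[.995,.096],[-.096,.995]])
m=(abs(e[:,0])<.06)&(abs(e[:,1])<.08)&(q[:,2]>.07)&(q[:,2]<.13);print("lid",m.sum(),np.polyfit(e[m,0],q[m,2],1))
E
```

```text
[ 0.5007 -0.2068  0.3059] [ 0.63  0.7  -6.18] 0.03715441727501861 117.96813189983368 [ 0.33  0.3  -0.03  1.63  0.01  1.22  0.05]
0.245 25 [0.078 0.005] [0.104 0.013]
0.26 51 [ 0.061 -0.01 ] [0.105 0.018]
0.275 115 [ 0.034 -0.049] [0.105 0.021]
0.29 146 [ 0.041 -0.05 ] [0.101 0.02 ]
0.305 33 [ 0.029 -0.034] [0.085 0.016]
0.32 16 [0.013 0.014] [0.032 0.02 ]
0.335 44 [-0.016 -0.005] [0.017 0.02 ]
crucible 13.162629757785467
jar 14.543252595155709
tongs 15.100346020761245
mandrel 25.33217993079585
hammer 14.525951557093425
lid 1027 [-0.01099582  0.08727204]
```

>>> arm_command(moves=[[0,0,0,0,0,0,0],[0,0,0,0,0,0,0],[0,0,0,0,0,0,0],[0,0,0,0,0,0,0]])

```text
t: 23.65
position: [0.5006, -0.207, 0.306]
eef_rot: [-2.477, -1.932, 0.0]
ft_force: [0.3, -0.0, -5.9]
finger_gap: 0.037
grip_force: 117.9
```

```bash
python3 -c "
from plant import env
print(env.finish_job())"
```

```text
the job is handed in; nothing more can be done
None
```

I handed the job in at about 24 s, with no verdict shown: by my measurements the lid is shut, the dial home, the shackle open and the lock held still by its bow over the hasp; I viewed 12 pictures, two over the limit of 10.

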